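# Walk the vial block square to the autosampler fence

## Robot

A 6-joint arm with a two-finger parallel gripper is mounted at the origin on the work surface. World frame = base frame: x ahead of the robot, y to its left, z up, the work surface at z = 0. Lengths are in m, angles in rad, forces in N, time in s.
With the tool pointing down it reaches from about 0.35 to 0.85 m from the base axis. Payload 8.1 kg.
Tool frame: the origin (TCP) lies on the mounting face of the last link; the fingertips stand 186 mm ahead of it and the grasp point (between the pads) lies 167 mm ahead of it (arm.finger_overhang is the distance from the TCP to the fingertips, in m); z points along the fingers, y is the direction in which the jaws open and shut (so a half turn about z gives the same grasp; the last joint's range is limited). The gripper opens to 93 mm and grips with 3 to 60 N. Pads are 15 mm wide; open, the fingers measure 128 mm over their backs; the gripper's body (75 mm by 188 mm) begins 65 mm behind the grasp point.
Start: joints at [1.211, 0.13, 1.488, -0, 1.523, -0.085], TCP at [0.163, 0.577, 0.405] pointing down, gripper open.
Joint ranges: [-2.96, 2.96], [-0.89, 2.26], [0.02, 2.5], [-1.34, 4.48], [0, 2.73], [-2.66, 2.66]. Speed limits (rad/s): [2.39, 2.39, 2.79, 3.14, 3.14, 3.14].

## Interface

Orientations are given as a 3x3 rotation matrix whose columns are the frame's x, y, z axes.
In Python, from cell import arm gives the robot as it stands.
- The arm moves only by the tool carry_out, never from a script. Its argument "rows" is a list that holds one entry, the list of rows, each a list of 7 numbers: the shift along the tool's x, y, z as a fraction of full scale, then the turn, a rotation vector about the tool's x, y, z as a fraction of full scale, then the closure, from 0 (fully open) to 1 (shut). In form: [[[dx, dy, dz, rx, ry, rz, claw], ...]]. A call has 1 to 8 rows; each row shifts and turns the commanded pose from where the row before left it, along the tool's axes as they then stand; what a row does not reach is not made up. Full scale, the value 1, is 60 mm for a shift and 8 degrees for a turn. A row lasts 1/8 s, in which the tool goes at most 62.5 mm and 10.7 degrees, less where a joint would pass 70% of its speed; a pose out of reach is approached as far as the arm can. A call with a number of a shift or a turn outside -1 to 1 is refused whole. A call with a gripper value outside its range is refused whole. The fingers move at their own pace and stop on an object; "grip_force" is the grip in N (left out, the last holds). Time passes only in rows, so rows that do not move let the fingers close. It gives the time, the measured TCP pose, the force and the opening at its end, in the units of the state.
- arm.state(): the state, without advancing time (a new reading comes with each control period).
- arm.get_image(name): name is "side" or "top"; returns a dict with "image" (480x640x3 uint8, red, green, blue), "camera_matrix" (3x3 intrinsics, pixels), "rvec" (rotation vector, rad) and "tvec" (3), from world to camera coordinates, as OpenCV has them. Camera axes: x right, y down, z forward; pixel columns grow to the right and rows downward; lengths in m; the calibration is good to about 2 mm. A picture is of the moment at which its call begins. There is no depth.
- arm.job_done(): hands the job in, once; it reports no verdict.
Trained networks look in a picture, given as the dict that the camera call returned (one of the last four; its "shot" number tells which), for a name from the list of things; names that differ only in an ending like _2 or _b are one class to them, and where a whole thing is asked for, a point or a joint stands for the part that bears it (a point fixed in the world has none). Each returns a list of dicts, best first, with "confidence" (0 to 1); they miss things now and then, are a little off and sometimes report something else, mostly with a low value. They report only what shows in the picture. A call takes as long as a camera call.
- arm.trace(picture, name): "pixels" (480x640 bool, what is visible of it) and "rect" ([left, top, width, height] in pixels, round what is visible of it).
- arm.spot_point(picture, name): "location" ([column, row] in pixels: a listed point, or the origin of a listed thing).
The state is a dict: "time_s": time; "qpos": joint angles; "joint_velocities": joint speeds; "joint_torque": joint torques, N m; "position": TCP position; "orientation": TCP orientation; "force": force on the tool from outside, world axes, zero at the start; "wrist_torque": the same for the moment, N m; "finger_gap": finger opening in m.
Only numpy, scipy, OpenCV 4.12 (cv2) and the standard library are available. Lean on these libraries where they do the work, as an engineer would, in place of code of your own. Each camera call takes 0.05 s, during which the arm holds its last target. There are 200 camera calls.

## Task

The heavy aluminium vial block has been left askew on the autosampler's deck, and the needle can only find its wells when it stands square. Without lifting it, walk it round with fingertip pushes, now at one corner, now at another, so that it is about square while still clear of the fence at the back of the deck, and then walk it up until a long side stands flat against the fence in the empty place between the two racks. Don't knock it along; leave its vials in their wells and everything else where it stands.

Things in the scene. Friction and masses are not known exactly. Their poses are not given: they have to be found in the camera images.
- autosampler: Vial autosampler, fixed: white deck 330 x 600 mm, its surface 20 mm above the bench, with a straight grey beam (the fence) along its far side, 80 mm deep, top 40 mm above the deck. Origin on the bench under it; x points from the open near side to the fence, y along the fence to the left. Deck x -210 to +120 mm, y -300 to +300 mm.
- parked_arm (a point): The autosampler's own sampling arm, parked at the fence's left end, fixed: this point is the needle holder's middle, 207 mm above the bench; needle and a 48 mm high rinse port stand below it, and the arm runs back 150 mm to a column on the beam, 233 mm high. All this lies within 30 mm to either side of this point along the fence. Keep clear of it.
- fence (a point): Point on the upright near face of the fence at deck level (20 mm above the bench), midway along it, which is the middle of the empty place between the racks. x points into the fence, square to its face; y runs along it to the left; z up.
- block: Bare aluminium vial block, loose, 94 mm (x) by 124 mm (y), 42 mm high, about 0.9 kg, 24 wells in its top; too wide to grip. Slides flat on the deck, turning, under a steady 2 to 8 N, more for a moment if met briskly. Origin at its underside's centre, z up. Starts 0.45 to 1.05 rad anticlockwise (from above) out of square, +x side towards the fence, centre 125 to 155 mm before it.
- block_face_left (a point): Point on the block's underside, at the +x, +y lower corner (block frame x = +0.047 m, y = +0.062 m, z = 0).
- block_face_right (a point): Point on the block's underside, at the +x, -y lower corner (block frame x = +0.047 m, y = -0.062 m, z = 0).
- block_back_left (a point): Point on the block's underside, at the -x, +y lower corner (block frame x = -0.047 m, y = +0.062 m, z = 0).
- block_back_right (a point): Point on the block's underside, at the -x, -y lower corner (block frame x = -0.047 m, y = -0.062 m, z = 0).
- vial0: Loose 12 mm amber vial with black cap, 34 mm long, standing in a well 22 mm deep of the block at block x = -10 mm, y = -27 mm; its top stands 12 mm above the block's top. Origin at the centre of its foot, 20 mm above the block's underside.
- vial1: Loose 12 mm amber vial with black cap, 34 mm long, standing in a well 22 mm deep of the block at block x = +10 mm, y = +9 mm; its top stands 12 mm above the block's top. Origin at the centre of its foot, 20 mm above the block's underside.
- vial2: Loose 12 mm amber vial with black cap, 34 mm long, standing in a well 22 mm deep of the block at block x = -10 mm, y = +27 mm; its top stands 12 mm above the block's top. Origin at the centre of its foot, 20 mm above the block's underside.
- rack_a: White plastic vial rack (the fuller one), loose, 100 mm (x) by 110 mm (y), 48 mm high over its vials, standing on the deck against the fence, to the left or right of the empty place; the two racks' centres are about 168 mm either side of its middle. Origin at the centre of its underside.
- rack_b: White plastic vial rack (the emptier one), loose, 100 mm (x) by 110 mm (y), 48 mm high over its vials, standing on the deck against the fence, to the left or right of the empty place; the two racks' centres are about 168 mm either side of its middle. Origin at the centre of its underside.
- beaker: Small glass beaker, 42 mm wide, 45 mm high, on the near left part of the deck. Origin at the centre of its foot.
- cap_jar: Small white plastic jar, 44 mm wide, 50 mm high, on the near right part of the deck. Origin at the centre of its foot.
- amber_bottle: Amber bottle, 74 mm wide, 160 mm high, on the bench to the right. Origin at the centre of its foot.
- clear_bottle: Clear bottle, 66 mm wide, 140 mm high, on the bench to the right. Origin at the centre of its foot.
- spatula: Thin steel lab spatula, a rod 5 mm thick and 177 mm long with flat ends, lying on the bench to the left. Origin at the middle of its length, on the bench.
- vial_carton: Cardboard box 90 x 120 mm, 45 mm high, on the bench to the left. Origin at the centre of its underside.

How it is judged:
On the way:
1. the block is turned to within 0.2 rad of square (long sides along the fence) while all its corners are still over 5 mm clear of the fence (angle between the x axis of block and the x axis of fence, either way round below 0.2 rad and x of each of block_face_left, block_face_right, block_back_left, block_back_right in the frame of fence below -0.005 m), for 0.2 s.
At the end, for the whole second after the job is handed in: Both lower corners of one long side of the block within 4 mm of the fence, its centre within 60 mm of the middle of the empty place, block flat and still, vials standing in their wells, racks within 12 mm and all else within 30 mm of the start, upright ((x of each of block_face_left, block_face_right in the frame of fence above -0.004 m or x of each of block_back_left, block_back_right in the frame of fence above -0.004 m) and y of block in the frame of fence between -0.06 and 0.06 m and height (world z) of block below 0.024 m and angle between block's own z axis and vertical below 0.05 rad and linear speed of block below 0.01 m/s and z of each of vial0, vial1, vial2 in the frame of block below 0.026 m and angle between each of vial0, vial1, vial2's own z axis and vertical below 0.25 rad and distance of each of rack_a, rack_b from where it was at the start of the episode below 0.012 m and angle between each of rack_a, rack_b, beaker, cap_jar, amber_bottle, clear_bottle, vial_carton, spatula's own z axis and vertical below 0.3 rad and distance of each of beaker, cap_jar, amber_bottle, clear_bottle, vial_carton, spatula from where it was at the start of the episode below 0.03 m); the robot touches nothing.
It fails at once if the block is lifted or tipped (height (world z) of block above 0.03 m or angle between block's own z axis and vertical above 0.12 rad).
It fails at once if a vial is pulled up or knocked out of its well (z of any of vial0, vial1, vial2 in the frame of block above 0.03 m).
It fails at once if the block is knocked along (faster than 0.4 m/s) instead of walked (linear speed of block above 0.4 m/s).
It fails at once if a rack is pushed more than 12 mm out of its place (distance of any of rack_a, rack_b from where it was at the start of the episode above 0.012 m).
It fails at once if another thing on the bench or deck is moved more than 30 mm or tipped over (distance of any of beaker, cap_jar, amber_bottle, clear_bottle, vial_carton, spatula from where it was at the start of the episode above 0.03 m or angle between any of rack_a, rack_b, beaker, cap_jar, amber_bottle, clear_bottle, vial_carton, spatula's own z axis and vertical above 0.3 rad).
It also fails if it takes over 64 s, if anything falls off the work surface, if the arm or the gripper's body presses on something with over 40 N, if the wrist force passes 120 N, or if a joint passes its speed limit or range.

## Working session

There is one attempt and no reset: what is moved stays moved. The work goes in short steps, Python scripts to look and compute and a tool call to move; the robot and the scene stay as the last step left them, time stands still between calls to the robot, and variables do not carry over. Pictures are saved under pics/ and viewed, about 8 in all and at most 12, crops included, and the job is handed in when it is done.

Besides the shell and the picture viewer there is one more tool, called after "Call:" in YAML: its name, and indented under it one key for each argument. carry_out: Moves the arm, as the interface text tells. Shift numbers are shares of 60 mm and turn numbers shares of 8 degrees, none past 1 either way. Its arguments: {"type":"object","properties":{"rows":{"type":"array"},"grip_force":{"type":"number"}},"required":["rows"]}

```bash
mkdir -p pics
cat > h.py <<'E'
import numpy as np, cv2
from cell import arm
def proj(p,P):
    return cv2.projectPoints(np.array(P,float).reshape(-1,3),p["rvec"],p["tvec"],p["camera_matrix"],None)[0].reshape(-1,2)
def ray(p,uv,z):
    R=cv2.Rodrigues(np.array(p["rvec"],float))[0];t=np.array(p["tvec"],float).ravel()
    d=R.T@np.linalg.inv(p["camera_matrix"])@np.array([uv[0],uv[1],1.]);c=-R.T@t
    return c+d*(z-c[2])/d[2]
def save(p,n): cv2.imwrite("pics/"+n,cv2.cvtColor(p["image"],cv2.COLOR_RGB2BGR))
E
python3 - <<'E'
from h import *
np.set_printoptions(precision=4,suppress=True)
s=arm.state();print(s["position"],s["orientation"],s["time_s"],arm.finger_overhang)
Z=dict(autosampler=0,parked_arm=.207,fence=.02,block=.02,block_face_left=.02,block_face_right=.02,block_back_left=.02,block_back_right=.02,vial0=.04,vial1=.04,vial2=.04,rack_a=.02,rack_b=.02,beaker=.02,cap_jar=.02,amber_bottle=0,clear_bottle=0,spatula=0,vial_carton=0)
for c in("top","side"):
    p=arm.get_image(c);save(p,c+"0.png")
    print(c,"cam",-cv2.Rodrigues(np.array(p["rvec"],float))[0].T@np.array(p["tvec"]).ravel())
    for n,z in Z.items():
        r=arm.spot_point(p,n)
        print(n,[(np.round(q["location"]),round(q["confidence"],2),ray(p,q["location"],z)[:2].round(4)) for q in r[:2]])
E
```

```text
[0.1627 0.5773 0.4037] [[-0.9625  0.2714 -0.0006]
 [ 0.2714  0.9625 -0.0017]
 [ 0.0001 -0.0018 -1.    ]] 0.0 0.1861
top cam [0.4528 0.0116 1.7156]
autosampler [(array([303., 225.]), 0.61, array([0.6208, 0.09  ])), (array([151., 295.]), 0.33, array([0.4015, 0.559 ]))]
parked_arm [(array([212., 246.]), 0.63, array([0.5426, 0.3304]))]
fence [(array([296., 193.]), 0.6, array([0.7165, 0.1126]))]
block [(array([311., 234.]), 0.89, array([0.5905, 0.0634])), (array([374., 258.]), 0.45, array([ 0.5173, -0.1268]))]
block_face_left [(array([288., 248.]), 0.59, array([0.5458, 0.1335]))]
block_face_right []
block_back_left []
block_back_right [(array([334., 220.]), 0.77, array([ 0.6328, -0.0044]))]
vial0 [(array([306., 225.]), 0.6, array([0.6154, 0.0799]))]
vial1 [(array([306., 225.]), 0.6, array([0.6154, 0.0799]))]
vial2 [(array([306., 225.]), 0.6, array([0.6154, 0.0799]))]
rack_a [(array([246., 225.]), 0.8, array([0.6168, 0.2647])), (array([351., 188.]), 0.78, array([ 0.734 , -0.0593]))]
rack_b [(array([246., 225.]), 0.8, array([0.6168, 0.2647])), (array([351., 188.]), 0.78, array([ 0.734 , -0.
[... 1692 characters left out ...]
53, 0.0395]))]
rack_a [(array([295., 236.]), 0.66, array([ 0.7299, -0.0893])), (array([284., 321.]), 0.59, array([0.6234, 0.2684]))]
rack_b [(array([295., 236.]), 0.66, array([ 0.7299, -0.0893])), (array([284., 321.]), 0.59, array([0.6234, 0.2684]))]
beaker [(array([366., 327.]), 0.77, array([0.4089, 0.2171]))]
cap_jar [(array([363., 242.]), 0.7, array([ 0.5092, -0.1289]))]
amber_bottle []
clear_bottle [(array([368., 174.]), 0.58, array([ 0.6055, -0.5709])), (array([334., 446.]), 0.32, array([0.3915, 0.5534]))]
spatula [(array([331., 445.]), 0.67, array([0.4003, 0.5524])), (array([297., 275.]), 0.54, array([0.6644, 0.0664]))]
vial_carton [(array([262., 431.]), 0.67, array([0.5559, 0.5695]))]
```

Run:
```python
import cv2
a=cv2.imread("pics/top0.png")[150:340,170:430];cv2.imwrite("pics/c0.png",cv2.resize(a,None,fx=3,fy=3,interpolation=cv2.INTER_CUBIC))
a=cv2.imread("pics/side0.png")[190:370,230:430];cv2.imwrite("pics/c1.png",cv2.resize(a,None,fx=3.3,fy=3.3,interpolation=cv2.INTER_CUBIC))
```

```text
(no output)
```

View pics/c0.png

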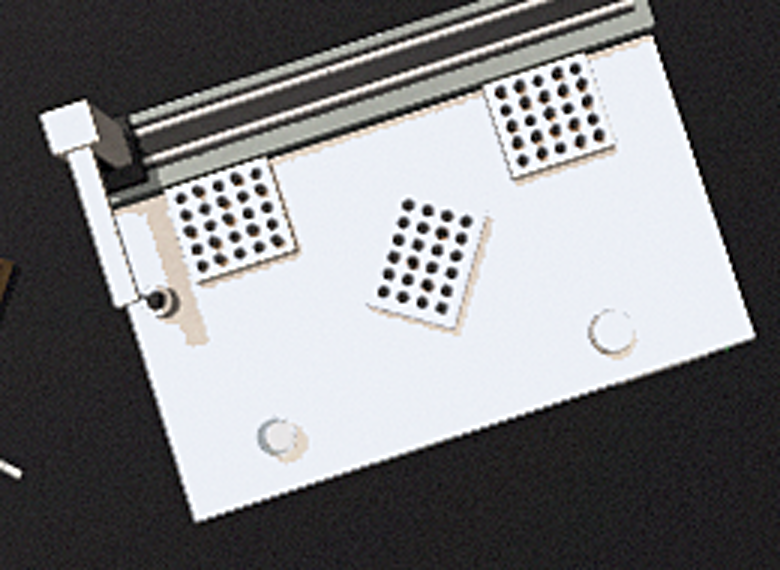

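View pics/c1.png

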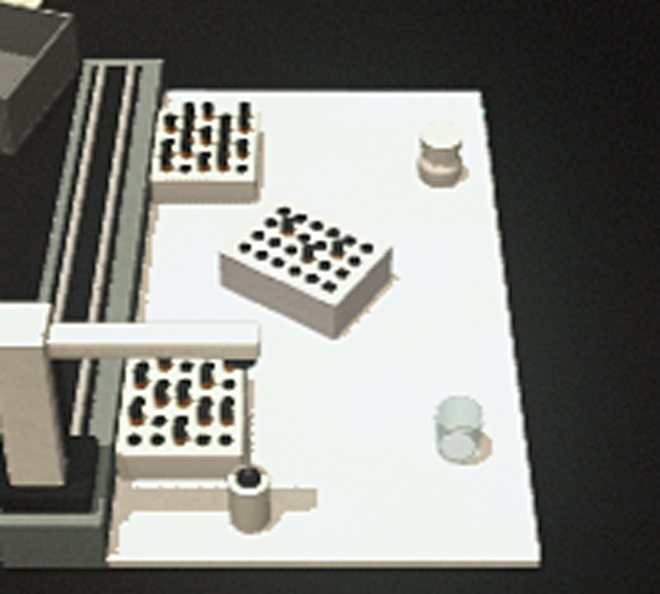

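Top crop: the block's well grid has corner wells at (408,205), (467,221), (383,291) and (441,307). The racks stand either side, the fence runs along the top-left diagonal, and the beaker is at (280,437) and the jar at (612,330). The side crop agrees and shows three vials in the block.

```bash
cat >> h.py <<'E'
from scipy.optimize import least_squares
def crop2full(c): return np.array(c,float)/3+[170,150]
DC=np.array([[.12,-.3],[-.21,-.3],[-.21,.3]])
def T(a,x,y,P):
    c,s=np.cos(a),np.sin(a); return np.asarray(P)@np.array([[c,s],[-s,c]])+[x,y]
GRID=np.array([(x,y) for x in(-.03,-.01,.01,.03) for y in(-.045,-.027,-.009,.009,.027,.045)])
def wells(p,guess,debug=False):
    """fit grid by maximising darkness at z=.062; guess (a,x,y) world"""
    g=cv2.GaussianBlur(cv2.cvtColor(p["image"],cv2.COLOR_RGB2GRAY).astype(np.float32),(0,0),1.0)
    def val(P):
        u=proj(p,np.c_[P,np.full(len(P),.062)]).astype(np.float32)
        return cv2.remap(g,u[:,0].reshape(-1,1),u[:,1].reshape(-1,1),cv2.INTER_CUBIC).ravel()
    # wells dark, midpoints between bright
    M=np.array([(x,y) for x in(-.04,-.02,0,.02,.04) for y in(-.054,-.036,-.018,0,.018,.036,.054)])
    f=lambda q:np.minimum(val(T(*q,GRID)),230).mean()-np.minimum(val(T(*q,M)),230).mean()
    from scipy.optimize import minimize
    best=None
    for da in(-.15,0,.15):
        for dx in(-.01,0,.01):
            for dy in(-.01,0,.01):
                q0=np.array(guess)+[da,dx,dy]
                r=minimize(f,q0,method="Nelder-Mead",options=dict(initial_simplex=q0+np.vstack([np.zeros(3),np.diag([.05,.004,.004])]),maxiter=120))
                if best is None or r.fun<best.fun: best=r
    return best.x,best.fun
E
python3 - <<'E'
from h import *
np.set_printoptions(precision=4,suppress=True)
p=arm.get_image("top")
D=np.array([ray(p,crop2full(c),.02)[:2] for c in((653,38),(755,337),(195,520))])
print("deck pts",D,np.linalg.norm(D[0]-D[1]),np.linalg.norm(D[1]-D[2]))
r=least_squares(lambda q:(T(*q,DC)-D).ravel(),[.32,.6,.1]);print("deck a,x,y",r.x,r.fun)
W=np.array([ray(p,crop2full(c),.062)[:2] for c in((408,205),(467,221),(383,291),(441,307))])
ctr=W.mean(0);v=(W[0]+W[1]-W[2]-W[3]);al=np.arctan2(v[1],v[0])
print("wells",ctr,"long axis dir",al, np.linalg.norm(W[0]-W[2]),np.linalg.norm(W[0]-W[1]))
# block +y axis = al or al+pi; block angle = that -pi/2
for a in(al-np.pi/2,al+np.pi/2):
    q,fv=wells(p,[a,*ctr]);print(q,fv,"rel",(q[0]-r.x[0]))
d=r.x
for n in("rack_a","beaker","cap_jar"):
    for t in arm.trace(p,n)[:2]:
        u=np.argwhere(t["pixels"]).mean(0)[::-1];w=ray(p,u,.06)[:2]
        R=np.array([[np.cos(d[0]),-np.sin(d[0])],[np.sin(d[0]),np.cos(d[0])]])
        print(n,t["confidence"],w,"deck frame",(w-d[1:])@R)
    q=0
w=q
print("fence pt", T(*d,[[.12,0]]), T(*d,[[.04,0]]))
E
```

```text
deck pts [[ 0.8118 -0.1719]
 [ 0.5037 -0.2735]
 [ 0.3172  0.2951]] 0.32436727381969427 0.5983834650293183
deck a,x,y [0.3143 0.6084 0.0759] [ 0.0035 -0.0004 -0.0023 -0.0008 -0.0012  0.0012]
wells [0.5828 0.0616] long axis dir -0.28447176374140387 0.0896633622749802 0.061199013573014334
[-1.8445  0.5833  0.063 ] -162.37451171875 rel -2.1587486014551307
[1.2971 0.5833 0.063 ] -162.37449645996094 rel 0.9828440521346605
rack_a 0.9 [ 0.7251 -0.0614] deck frame [ 0.0685 -0.1667]
beaker 0.47 [0.4044 0.2106] deck frame [-0.1524  0.1912]
cap_jar 0.45 [ 0.5093 -0.1206] deck frame [-0.1551 -0.1562]
fence pt [[0.7226 0.113 ]] [[0.6465 0.0883]]
```

Call:
carry_out:
  rows:
    - [[-0.69,-0.66,0,0,0,0,1],[-0.69,-0.66,0,0,0,0,1],[-0.69,-0.66,0,0,0,0,1],[-0.69,-0.66,0,0,0,0,1],[-0.69,-0.66,0,0,0,0,1],[-0.69,-0.66,0,0,0,0,1],[-0.69,-0.66,0,0,0,0,1],[-0.69,-0.66,0,0,0,0,1]]

```text
time_s: 3.2
position: [0.3962, 0.181, 0.4051]
orientation: [[-0.963, 0.271, 0.001], [0.271, 0.963, 0.0], [-0.001, 0.001, -1.0]]
force: [1.2, 0.7, -0.3]
finger_gap: 0.0173
```

```bash
cat >> h.py <<'E'
FA=.3143; FO=np.array([.7226,.113])
def toF(w): c,s=np.cos(FA),np.sin(FA); return (np.asarray(w)[...,:2]-FO)@np.array([[c,-s],[s,c]])
def toW(f): return T(FA,*FO,f)
def st():
    s=arm.state();R=np.array(s["orientation"]);tip=np.array(s["position"])+R[:,2]*arm.finger_overhang
    return s,R,tip
def go(tgt,yaw,B=None):
    """tgt: xyz world of tip, yaw: desired world angle of tool y; prints deltas in full-scale units"""
    s,R,tip=st();cur=np.arctan2(R[1,1],R[0,1]);d=R.T@(np.asarray(tgt)-tip)
    tilt=R.T@np.cross(R[:,2],[0,0,-1.])
    print("t",round(s["time_s"],2),"tip",tip.round(4),"tipF",toF(tip).round(4),"yaw",round(cur,3),"F",np.round(s["force"],1),"gap",round(s["finger_gap"],4))
    print(" units dx,dy,dz",(d/.06).round(3),"rz",round(-(yaw-cur)/np.radians(8),3),"tilt",(tilt/np.radians(8)).round(3))
E
python3 -c "
from h import *
go([.5114,-.0155,.1],1.297)"
```

```text
t 3.2 tip [0.3964 0.1811 0.219 ] tipF [-0.2892  0.1656] yaw 1.296 F [ 1.2  0.7 -0.3] gap 0.0173
 units dx,dy,dz [-2.732 -2.635  1.985] rz -0.006 tilt [0.005 0.007 0.   ]
```

Call:
carry_out:
  rows:
    - [[-0.68,-0.66,0.1,0,0,0,1],[-0.68,-0.66,0.2,0,0,0,1],[-0.68,-0.66,0.3,0,0,0,1],[-0.68,-0.66,0.3,0,0,0,1],[0,0,0.8,0,0,0,1],[0,0,0.8,0,0,0,1],[0,0,0.5,0,0,0,1],[0,0,0.1,0,0,0,1]]

```text
time_s: 4.2
position: [0.5084, -0.0139, 0.2164]
orientation: [[-0.962, 0.272, -0.004], [0.272, 0.962, 0.001], [0.004, -0.001, -1.0]]
force: [-0.3, -0.0, 0.4]
finger_gap: 0.0003
```

```bash
python3 -c "
from h import *
# contact pose, block frame
go([*T(1.297,.5833,.063,[[-.0645,.050]])[0],.03],1.297)
p=arm.get_image('top');save(p,'t1.png');print(wells(p,[1.297,.5833,.063]))
a=cv2.imread('pics/t1.png')[150:340,170:430];cv2.imwrite('pics/c2.png',cv2.resize(a,None,fx=3,fy=3))"
```

```text
t 4.2 tip [ 0.5076 -0.0138  0.0303] tipF [-0.2437 -0.0541] yaw 1.296 F [-0.3 -0.   0.4] gap 0.0003
 units dx,dy,dz [-0.034  0.499  0.005] rz -0.009 tilt [-0.005 -0.032  0.   ]
(array([1.28352964, 0.58364359, 0.06372169]), np.float64(-110.18534088134766))
```

View pics/c2.png

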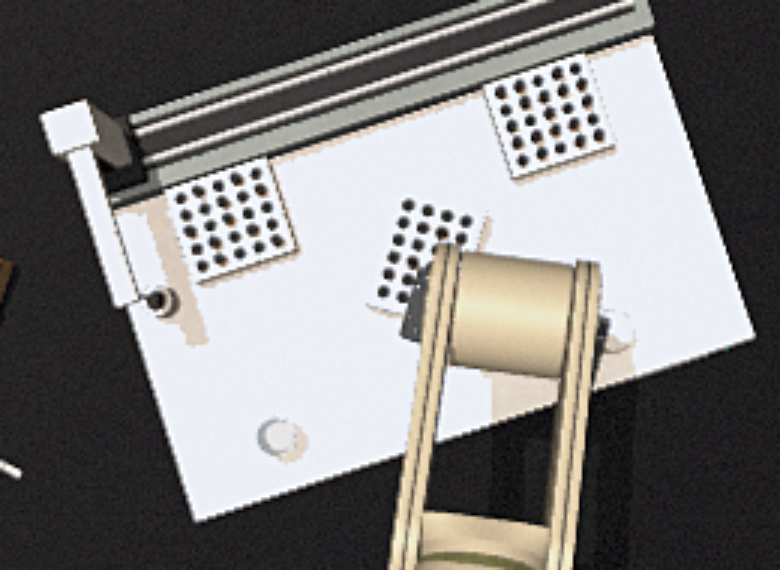

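The top crop shows the arm covering the block's right part. The gripper stands just off its back-left side, and nothing has moved.

Call:
carry_out:
  rows:
    - [[-0.03,0.2,0,0,0.03,0,1],[0,0.15,0,0,0,0,1],[0,0.06,0,0,0,0,1],[0,0.06,0,0,0,0,1],[0,0.05,0,0,0,0,1],[0.06,0.08,0,0,0,0.4,1],[0.06,0.08,0,0,0,0.4,1],[0.06,0.08,0,0,0,0.4,1]]

```text
time_s: 5.25
position: [0.5143, 0.0325, 0.2189]
orientation: [[-0.903, 0.43, -0.004], [0.43, 0.903, 0.001], [0.004, -0.001, -1.0]]
force: [-0.0, -1.1, 0.5]
finger_gap: 0.0005
```

```bash
cat >> h.py <<'E'
def look(g,tag=None):
    p=arm.get_image('top');q,f=wells(p,g)
    if tag: save(p,tag)
    s,R,tip=st();cur=np.arctan2(R[1,1],R[0,1])
    corners=toF(T(*q,[[.047,.062],[.047,-.062],[-.047,.062],[-.047,-.062]]))
    c,sn=np.cos(q[0]),np.sin(q[0]); tb=(tip[:2]-q[1:])@np.array([[c,-sn],[sn,c]])
    print("t",round(s["time_s"],2),"block",q.round(4).tolist(),"fit",round(f,1),"relang",round(q[0]-FA,3),"ctrF",toF(q[1:]).round(4),"\ncornersF",corners.round(4).tolist())
    print("tip in block",tb.round(4),"z",tip[2].round(4),"yaw-blk",round(cur-q[0],3),"tilt",np.round(R[:2,2],3),"F",np.round(s["force"],1))
    return q,p
E
python3 -c "
from h import *
look([1.15,.59,.075])"
```

```text
t 5.3 block [1.1213, 0.5852, 0.069] fit -71.4 relang 0.807 ctrF [-0.1443  0.0006] 
cornersF [[-0.1566, 0.0775], [-0.067, -0.0083], [-0.2216, 0.0096], [-0.132, -0.0762]]
tip in block [-0.0634  0.0492] z 0.0327 yaw-blk 0.002 tilt [-0.004  0.001] F [ 0.3 -0.1  0.2]
```

Call:
carry_out:
  rows:
    - [[0.06,0.08,0.02,0,0,0.4,1],[0.06,0.08,0.02,0,0,0.4,1],[0.06,0.08,0,0,0,0.4,1],[0.06,0.08,0,0,0,0.4,1],[0.06,0.08,0,0,0,0.4,1],[0.06,0.08,0,0,0,0.4,1],[0.06,0.08,0,0,0,0.4,1],[0.06,0.08,0,0,0,0.4,1]]

```text
time_s: 6.3
position: [0.5139, 0.0801, 0.2163]
orientation: [[-0.629, 0.777, -0.005], [0.777, 0.629, 0.001], [0.004, -0.003, -1.0]]
force: [-1.5, -1.9, 0.6]
finger_gap: 0.0007
```

```bash
python3 -c "
from h import *
look([.68,.595,.085])"
```

```text
t 6.35 block [0.6527, 0.5946, 0.0836] fit -81.0 relang 0.338 ctrF [-0.1308  0.0116] 
cornersF [[-0.1071, 0.0857], [-0.0659, -0.0313], [-0.1957, 0.0545], [-0.1546, -0.0625]]
tip in block [-0.0663  0.0473] z 0.0302 yaw-blk 0.025 tilt [-0.005  0.001] F [-0.6  1.3 -1.2]
```

Call:
carry_out:
  rows:
    - [[0.07,0.085,0,0,0,0.4,1],[0.06,0.085,0,0,0,0.4,1],[0.06,0.085,0,0,0,0.4,1],[0.06,0.085,0,0,0,0.4,1],[0.06,0.08,0,0,0,0.4,1],[0.06,0.08,0,0,0,0.4,1],[0.0,0.0,0,0,0,0,1]]

```text
time_s: 7.22
position: [0.5282, 0.1146, 0.2163]
orientation: [[-0.341, 0.94, -0.004], [0.94, 0.341, 0.001], [0.002, -0.003, -1.0]]
force: [-0.3, 0.1, -0.0]
finger_gap: 0.0005
```

```bash
python3 -c "
from h import *
look([.32,.60,.09])"
```

```text
t 7.28 block [0.2942, 0.6063, 0.0903] fit -74.8 relang -0.02 ctrF [-0.1176  0.0144] 
cornersF [[-0.0694, 0.0754], [-0.0719, -0.0486], [-0.1634, 0.0773], [-0.1659, -0.0467]]
tip in block [-0.0684  0.0462] z 0.0302 yaw-blk 0.055 tilt [-0.004  0.001] F [0.7 0.1 0. ]
```

Call:
carry_out:
  rows:
    - [[0,-0.3,0,0,0,0,1],[0,-0.4,0,0,0,0,1],[0,0,0,0,0,1,1],[0,0,0,0,0,1,1],[0,0,0,0,0,1,1],[0,0,0,0,0,1,1],[0,0,0,0,0,1,1],[0,0,0,0,0,1,1]]

```text
time_s: 8.28
position: [0.4886, 0.1001, 0.2166]
orientation: [[0.474, 0.88, -0.004], [0.881, -0.474, 0.001], [-0.001, -0.004, -1.0]]
force: [0.4, -0.5, 0.7]
finger_gap: 0.0004
```

Call:
carry_out:
  rows:
    - [[0,0,0,0,0,1,1],[0,0,0,0,0,1,1],[0,0,0,0,0,1,1],[0,0,0,0,0,1,1],[0,0,0,0,0,1,1],[0,0,0,0,0,0,1]]

```text
time_s: 9.02
position: [0.4886, 0.1001, 0.2166]
orientation: [[0.927, 0.374, -0.004], [0.374, -0.927, 0.001], [-0.003, -0.003, -1.0]]
force: [-0.1, 0.2, 0.4]
finger_gap: 0.0004
```

```bash
python3 -c "
from h import *
q,p=look([.30,.606,.09],'t2.png')
go([*T(*q,[[-.0555,0]])[0],.03],q[0]-np.pi/2)
a=cv2.imread('pics/t2.png')[150:340,170:430];cv2.imwrite('pics/c3.png',cv2.resize(a,None,fx=3,fy=3))"
```

```text
t 9.07 block [0.3578, 0.604, 0.0896] fit -154.5 relang 0.043 ctrF [-0.12    0.0144] 
cornersF [[-0.0758, 0.0784], [-0.0704, -0.0455], [-0.1697, 0.0743], [-0.1643, -0.0496]]
tip in block [-0.105   0.0507] z 0.0305 yaw-blk -1.543 tilt [-0.004  0.001] F [-0.5  0.8 -0.6]
t 9.07 tip [0.4879 0.1003 0.0305] tipF [-0.2271  0.0605] yaw -1.185 F [-0.5  0.8 -0.6] gap 0.0003
 units dx,dy,dz [0.801 0.868 0.004] rz 0.199 tilt [-0.018  0.023 -0.   ]
```

View pics/c3.png

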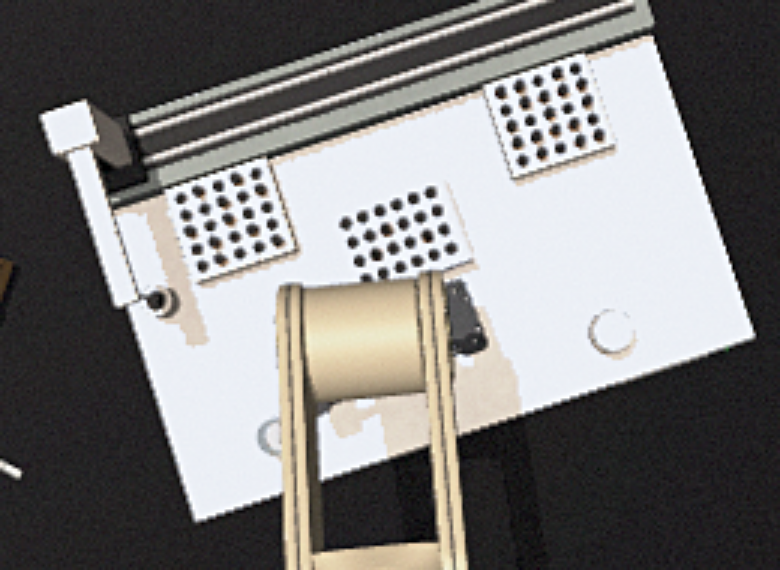

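The view shows the block nearly square, about 2.5° off, with its grid corners at (346,222) and (431,191). Racks, jar and beaker have not moved.

Call:
carry_out:
  rows:
    - [[0.1,0.3,0,0,0,0.5,1],[0.3,0.3,0,0,0,0,1],[0.3,0,0,0,0,0,1],[0.08,0,0,0,0,0,1],[0.07,0,0,0,0,0,1],[0.08,0,0,0,0,0,1],[0.1,0,0,0,0,0,1],[0.1,0,0,0,0,0,1]]

```text
time_s: 10.07
position: [0.5653, 0.0878, 0.2159]
orientation: [[0.952, 0.307, -0.005], [0.307, -0.952, 0.001], [-0.004, -0.002, -1.0]]
force: [-2.3, -0.4, -0.9]
finger_gap: 0.0001
```

```bash
python3 -c "
from h import *
q,p=look([.34,.612,.092])
go([*toW([[0,0]])[0],.03],FA-np.pi/2)"
```

```text
t 10.12 block [0.1101, 0.6263, 0.0829] fit -24.0 relang -0.204 ctrF [-0.1009  0.0011] 
cornersF [[-0.0423, 0.0523], [-0.0675, -0.0691], [-0.1343, 0.0714], [-0.1595, -0.05]]
tip in block [-0.06    0.0119] z 0.0301 yaw-blk -1.369 tilt [-0.003  0.001] F [-1.4 -0.1 -1.5]
t 10.12 tip [0.5653 0.0882 0.0301] tipF [-0.1572  0.025 ] yaw -1.259 F [-1.4 -0.1 -1.5] gap 0.0005
 units dx,dy,dz [ 2.621  0.41  -0.006] rz -0.018 tilt [-0.016  0.021 -0.   ]
```

```bash
cat >> h.py <<'E'
from scipy.optimize import minimize
M_=np.array([(x,y) for x in(-.04,-.02,0,.02,.04) for y in(-.054,-.036,-.018,0,.018,.036,.054)])
def look2(g,tag=None):
    """both cameras; per-well contrast (well vs its own 4 neighbours), clipped, summed: occluded wells score ~0"""
    P=[arm.get_image(c) for c in("top","side")]
    G=[cv2.GaussianBlur(cv2.cvtColor(p["image"],cv2.COLOR_RGB2GRAY).astype(np.float32),(0,0),.8) for p in P]
    offs=np.array([(.01,.009),(.01,-.009),(-.01,.009),(-.01,-.009)])
    pts=np.vstack([GRID]+[GRID+o for o in offs])
    def f(q):
        s=0
        for p,im in zip(P,G):
            u=proj(p,np.c_[T(*q,pts),np.full(len(pts),.062)]).astype(np.float32)
            v=cv2.remap(im,u[:,:1],u[:,1:],cv2.INTER_LINEAR).reshape(5,24)
            s+=np.clip(v[1:].min(0)-v[0],-30,90).mean()
        return -s
    best=None
    for da in(-.1,0,.1):
        for dx in(-.006,0,.006):
            for dy in(-.006,0,.006):
                q0=np.array(g)+[da,dx,dy]
                r=minimize(f,q0,method="Nelder-Mead",options=dict(initial_simplex=q0+np.vstack([np.zeros(3),np.diag([.05,.004,.004])]),maxiter=120))
                if best is None or r.fun<best.fun: best=r
    q=best.x
    if tag:
        im=[]
        for p in P:
            i=cv2.cvtColor(p["image"],cv2.COLOR_RGB2BGR).copy();z=cv2.resize(i,None,fx=3,fy=3)
            u=proj(p,np.c_[T(*q,[[.047,.062],[.047,-.062],[-.047,-.062],[-.047,.062]]),np.full(4,.062)])*3+1
            cv2.polylines(z,[np.int32(u)],True,(0,0,255),1)
            c=np.int32(u.mean(0));im.append(z[c[1]-200:c[1]+200,c[0]-190:c[0]+190])
        cv2.imwrite("pics/"+tag,np.hstack(im))
    s,R,tip=st();cur=np.arctan2(R[1,1],R[0,1])
    cr=toF(T(*q,[[.047,.062],[.047,-.062],[-.047,.062],[-.047,-.062]]))
    print("t",round(s["time_s"],2),"block",q.round(4).tolist(),"fit",round(best.fun,1),"relang",round(q[0]-FA,3),"ctrF",toF(q[1:]).round(4),"front x",cr[:2,0].round(4),"back x",cr[2:,0].round(4))
    print("tipF",toF(tip).round(4),"z",tip[2].round(4),"yawF",round(cur-FA,3),"F",np.round(s["force"],1),"z-axis",R[:2,2].round(3))
    return q
E
python3 -c "
from h import *
look2([.33,.617,.095],'c4.png')"
```

```text
t 10.22 block [0.313, 0.6245, 0.0933] fit -49.5 relang -0.001 ctrF [-0.0993  0.0116] front x [-0.0523 -0.0524] back x [-0.1463 -0.1464]
tipF [-0.1573  0.0249] z 0.0304 yawF -1.573 F [0.1 0.  0.2] z-axis [-0.003  0.001]
```

View pics/c4.png

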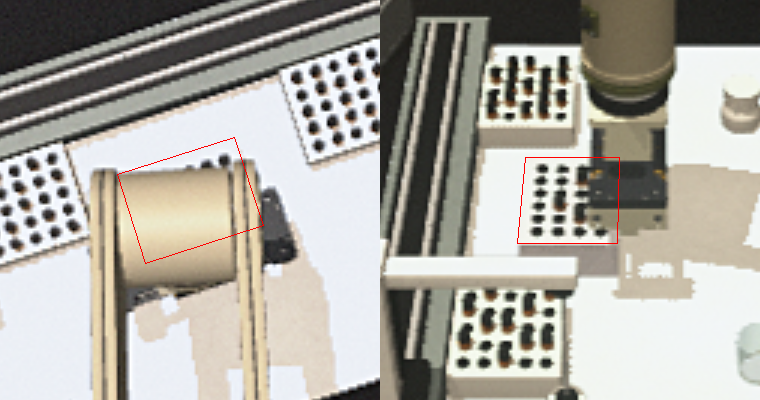

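The side view shows the fitted outline sitting on the block, which looks square with about 50 mm still to go to the fence. The arm hides it in the top view.

Call:
carry_out:
  rows:
    - [[-0.1,0,0,0,0,0,1],[0,0.21,0,0,0,0,1],[0.08,0,0,0,0,0,1],[0.1,0,0,0,0,0,1],[0.1,0,0,0,0,0,1],[0.1,0,0,0,0,0,1],[0.1,0,0,0,0,0,1],[0.1,0,0,0,0,0,1]]

```text
time_s: 11.22
position: [0.5969, 0.0847, 0.216]
orientation: [[0.952, 0.307, -0.004], [0.307, -0.952, 0.001], [-0.004, -0.002, -1.0]]
force: [-2.9, -1.7, 1.8]
finger_gap: 0.0001
```

```bash
python3 -c "
from h import *
look2([.314,*toW([[-.075,.0116]])[0]],'c5.png')"
```

```text
t 11.32 block [0.282, 0.6507, 0.1041] fit -41.9 relang -0.032 ctrF [-0.0711  0.0138] front x [-0.0221 -0.0261] back x [-0.1161 -0.1201]
tipF [-0.1283  0.0124] z 0.0301 yawF -1.573 F [-0.3 -0.2 -0.3] z-axis [-0.003  0.001]
```

Call:
carry_out:
  rows:
    - [[-0.08,0,0,0,0,0,1],[0,0.15,0,0,0,0,1],[0.08,0,0,0,0,0,1],[0.07,0,0,0,0,0,1],[0.07,0,0,0,0,0,1],[0.07,0,0,0,0,0,1],[0.07,0,0,0,0,0,1]]

```text
time_s: 12.2
position: [0.6155, 0.0813, 0.2159]
orientation: [[0.952, 0.307, -0.004], [0.307, -0.952, 0.001], [-0.004, -0.002, -1.0]]
force: [-2.3, -1.1, 1.7]
finger_gap: 0.0005
```

```bash
python3 -c "
from h import *
look2([.314,*toW([[-.055,.0128]])[0]])"
```

```text
t 12.3 block [0.2714, 0.6669, 0.1108] fit -42.6 relang -0.043 ctrF [-0.0536  0.0151] front x [-0.004  -0.0093] back x [-0.0979 -0.1032]
tipF [-0.1119  0.0034] z 0.0299 yawF -1.573 F [ 0.7 -0.3 -0.6] z-axis [-0.003  0.001]
```

Call:
carry_out:
  rows:
    - [[-0.1,0,0,0,0,0,1],[0,0.47,0,0,0,0,1],[0.1,0,0,0,0,0,1],[0.05,0,0,0,0,0,1],[0.05,0,0,0,0,0,1],[0.03,0,0,0,0,0,1],[0.03,0,0,0,0,0,1]]

```text
time_s: 13.18
position: [0.633, 0.0575, 0.2158]
orientation: [[0.952, 0.307, -0.004], [0.307, -0.952, 0.001], [-0.004, -0.002, -1.0]]
force: [-1.8, -1.7, 0.5]
finger_gap: 0.0005
```

Call:
carry_out:
  rows:
    - [[0.02,0,0,0,0,0,1],[0.02,0,0,0,0,0,1]]

```text
time_s: 13.42
position: [0.6343, 0.0578, 0.2156]
orientation: [[0.952, 0.307, -0.008], [0.307, -0.952, 0.001], [-0.008, -0.003, -1.0]]
force: [-13.7, -4.1, 8.0]
finger_gap: 0.0005
```

```bash
python3 -c "
from h import *
look2([.314,*toW([[-.048,.0138]])[0]])"
```

```text
t 13.53 block [0.4146, 0.6726, 0.1159] fit -65.8 relang 0.1 ctrF [-0.0466  0.0182] front x [-0.0061  0.0063] back x [-0.0996 -0.0872]
tipF [-0.1025 -0.0246] z 0.0294 yawF -1.573 F [-11.5  -2.9   6.6] z-axis [-0.008  0.001]
```

Call:
carry_out:
  rows:
    - [[-0.2,0,0,0,0,0,1],[0,-0.65,0,0,0,0,1],[0,-0.6,0,0,0,0,1],[0.1,0,0,0,0,0,1],[0.05,0,0,0,0,0,1],[0,0,0,0,0,0,1]]

```text
time_s: 14.28
position: [0.61, 0.1276, 0.2161]
orientation: [[0.952, 0.306, -0.004], [0.306, -0.952, 0.001], [-0.003, -0.002, -1.0]]
force: [-0.4, -0.2, -0.1]
finger_gap: 0.0006
```

```bash
python3 -c "
from h import *
look2([.33,*toW([[-.048,.0138]])[0]],'c6.png')"
```

```text
t 14.38 block [0.2542, 0.6759, 0.1155] fit -41.3 relang -0.06 ctrF [-0.0437  0.0168] front x [ 0.007  -0.0005] back x [-0.0869 -0.0943]
tipF [-0.1032  0.049 ] z 0.03 yawF -1.575 F [-0.5 -0.2  0. ] z-axis [-0.003  0.001]
```

View pics/c6.png

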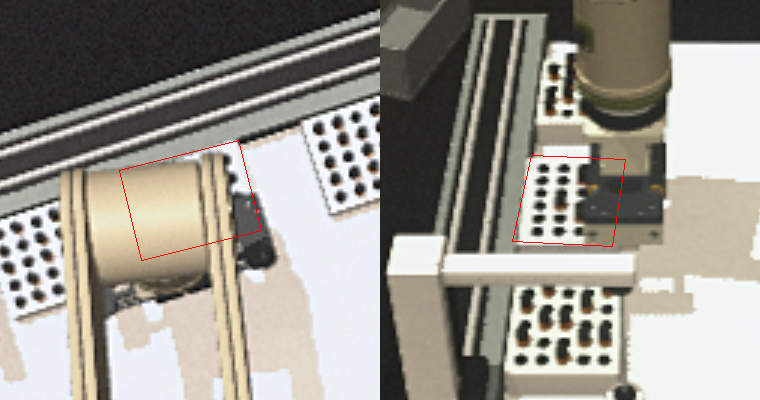

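The side view shows the block at the fence, nearly flat. The arm hides part of it, so the angle fit can't be relied on. I'll push the left end until it resists.

Call:
carry_out:
  rows:
    - [[0.02,0,0,0,0,0,1],[0.02,0,0,0,0,0,1],[0.02,0,0,0,0,0,1]]

```text
time_s: 14.75
position: [0.612, 0.1289, 0.2156]
orientation: [[0.952, 0.306, -0.008], [0.306, -0.952, -0.0], [-0.008, -0.002, -1.0]]
force: [-11.4, -5.4, 7.7]
finger_gap: 0.0
```

Call:
carry_out:
  rows:
    - [[0.02,0,0,0,0,0,1],[0.01,0,0,0,0,0,1]]

```text
time_s: 15.0
position: [0.6126, 0.1291, 0.215]
orientation: [[0.952, 0.307, -0.012], [0.307, -0.952, -0.001], [-0.012, -0.003, -1.0]]
force: [-18.8, -7.2, 10.4]
finger_gap: 0.0005
```

Call:
carry_out:
  rows:
    - [[-0.1,0,0,0,0,0,1],[-0.4,0,0,0,0,0,1],[-0.2,0,-0.7,0,0,0,1],[0,0,-1,0,0,0,1],[-0.5,0.5,-0.7,0,0,0,1],[-0.8,0.5,0,0,0,0,1],[-0.8,0.5,0,0,0,0,1],[0,0,0,0,0,0,1]]

```text
time_s: 16.0
position: [0.4813, -0.0094, 0.3605]
orientation: [[0.953, 0.303, -0.003], [0.303, -0.953, 0.0], [-0.003, -0.001, -1.0]]
force: [0.5, -0.3, -0.2]
finger_gap: 0.0007
```

```bash
python3 -c "
from h import *
look2([.314,*toW([[-.048,.0148]])[0]],'c7.png')
p=arm.get_image('top');q,f=wells(p,[.314,*toW([[-.048,.0148]])[0]]);print(q,f,q[0]-FA,toF(q[1:]))
for n,z in (('rack_a',.06),('beaker',.06),('cap_jar',.06)):
    for t in arm.trace(p,n)[:2]:
        u=np.argwhere(t['pixels']).mean(0)[::-1]; print(n,round(t['confidence'],2),ray(p,u,z)[:2].round(4))
"
```

```text
t 16.1 block [0.2726, 0.6757, 0.1145] fit -180.0 relang -0.042 ctrF [-0.0442  0.016 ] front x [0.0054 0.0002] back x [-0.0885 -0.0937]
tipF [-0.2654 -0.0403] z 0.1749 yawF -1.575 F [0.5 0.6 0.2] z-axis [-0.002  0.001]
[0.31842783 0.67430661 0.11443194] -161.47531127929688 0.004127825030264043 [-0.04548496  0.01629173]
rack_a 0.72 [ 0.7255 -0.0616]
cap_jar 0.61 [0.4042 0.2117]
cap_jar 0.4 [0.6736 0.1132]
```

View pics/c7.png

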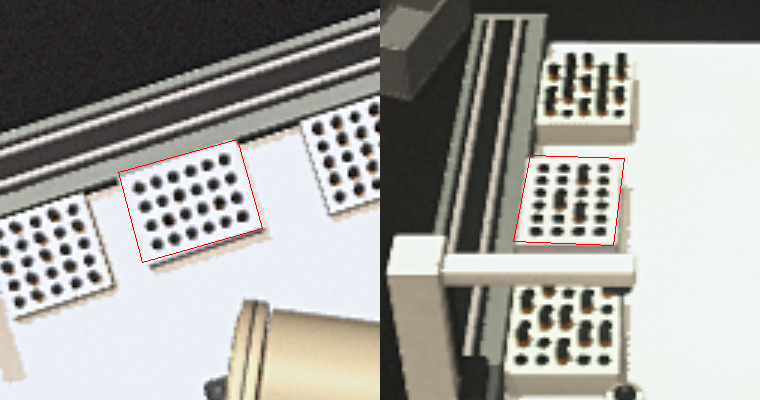

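Call:
carry_out:
  rows:
    - [[0,0,-0.3,0,0,0,0.5],[0,0,0,0,0,0,0.5],[0,0,0,0,0,0,0.5],[0,0,0,0,0,0,0.5]]

```text
time_s: 16.8
position: [0.4829, -0.0073, 0.3781]
orientation: [[0.952, 0.307, -0.005], [0.307, -0.952, 0.001], [-0.004, -0.003, -1.0]]
force: [0.0, -0.3, 0.4]
finger_gap: 0.0357
```

```bash
python3 -c "
from h import *
p=arm.get_image('top');q,f=wells(p,[.314,*toW([[-.046,.0163]])[0]]);print(q,f,q[0]-FA,toF(q[1:]))
print(arm.job_done())"
```

```text
[0.31848172 0.67430952 0.11443348] -161.7894287109375 0.0041817212546031435 [-0.04548172  0.0162923 ]
the job is handed in; nothing more can be done
None
```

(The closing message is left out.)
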